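# Slide the yellow-lidded pan home on the prep-bench rail

### The job

With the fingertips only, push the yellow-lidded food pan over the bench until its long side lies flat against the low metal rail, then push it along the rail until its short end is flat against the green end stop (not the red one), finishing snug against both. Slide it gently, never gripping, lifting or tipping it, and leave the other things on the bench where they stand. Then take the hand away.

Things in the scene. Friction and masses are not known exactly. Their poses are not given: they have to be found in the camera images.
- pan: Loose white food pan with yellow lid: a plain block 108 mm wide (its x) by 176 mm long (its y), upright sides 62 mm high, lid inset 4 mm, top at 72 mm. 0.3 to 0.65 kg, slides under about 2 to 8 N. Origin: centre of the underside; z up, x roughly towards the rail. It stands between robot and rail, turned up to 20 degrees from the rail.
- rail: Low straight metal rail fixed beyond the pan, 660 mm long, 30 mm high. Origin: at bench height, middle of its flat face towards the robot. y runs along it, x points square away from that face, away from the robot (a pan flat against it has its centre at x = -54 mm here). Flange reaches 25 mm beyond the face. Place and direction vary.
- green_stop: Green block fixed against the rail's face near one end, left or right: 90 mm (its x, out from the rail) by 20 mm (its y, along the rail) by 30 mm high. Origin: centre of its underside; axes parallel to the rail's. A pan flat against it has its centre 98 mm from this origin along the rail, towards the rail's middle.
- red_stop: Red block, just like the green one, at the other end of the rail, 540 mm away; not the goal.
- shaker: Loose metal salt shaker, 46 mm across, 92 mm high, on the near left; leave alone. Origin: centre of the underside.
- deli_tub: Loose round white tub with a blue lid, 106 mm across, 80 mm high, on the near right; leave alone. Origin: centre of the underside.
- spoon: Loose steel spoon, 200 mm long, lying flat between the robot and the pan; leave alone. Origin: on the bench under its middle; it lies along its x.
- squeeze_bottle: Loose red squeeze bottle, 56 mm across, 185 mm high, beyond the rail; leave alone. Origin: centre of the underside.
- jar: Loose amber spice jar with a red cap, 60 mm across, 110 mm high, beyond the rail; leave alone. Origin: centre of the underside.
- mug: Loose metal mug, 80 mm across, 85 mm high, on the left; leave alone. Origin: centre of the underside.
There are look-alikes about, which are no part of the job. What is shaped like the pan but orange or turquoise is not meant.

How it is judged:
By the outcome, as a careful person would: the job done as asked, in the order asked, and still so for the second after the job is handed in, with the robot touching nothing.
It also fails if it takes over 45 s, if anything falls off the work surface, if the arm or the gripper's body presses on something with over 40 N, if the wrist force passes 120 N, or if a joint passes its speed limit or range.

### The arm

A 6-joint arm with a two-finger parallel gripper is mounted at the origin on the work surface. World frame = base frame: x ahead of the robot, y to its left, z up, the work surface at z = 0. Lengths are in mm, angles in degrees, forces in N, time in s.
With the tool pointing down it reaches from about 375 to 900 mm from the base axis. Payload 3.1 kg.
Tool frame: the origin (TCP) lies at the very end of the fingers, on their centre line; the grasp point (between the pads) lies 19 mm behind it; z points along the fingers, y is the direction in which the jaws open and shut (so a half turn about z gives the same grasp; the last joint's range is limited). The gripper opens to 85 mm and grips with 20 to 120 N. Pads are 22 mm wide; open, the fingers measure 114 mm over their backs; the gripper's body (76 mm by 85 mm) begins 54 mm behind the grasp point. The pads swing forward as they close: fully open they stand 13 mm farther back than shut.
Start: joints at [60.132, 30.224, 82.088, -0, 67.689, -10.227], TCP at [210.037, 588.626, 209.91] pointing down, gripper open.
Joint ranges: [-176.69, 176.69], [-43.24, 126.21], [12.49, 139.97], [-82, 262], [0, 151.66], [-163.58, 163.58]. Speed limits (degrees/s): [159.86, 159.86, 180, 180, 180, 180].

### API

Orientations are given as [roll, pitch, yaw] about the fixed x, y, z axes, in that order (R = Rz(yaw) Ry(pitch) Rx(roll)).
In Python, from cell import monitor, vision, arm gives the robot as it stands. The module is installed in compiled form; this text tells all that it offers.
- The arm moves only by the tool play_rows, never from a script. Its argument "motion" is a list of rows, each a list of 7 numbers: the shift along the tool's x, y, z in units of 400 mm (1.0 is 400 mm), then the turn, a rotation vector about the tool's x, y, z in units of 45 degrees (1.0 is 45 degrees), then the finger opening in mm, from 0 to 85.4. A call has 1 to 10 rows; each row is the pose to reach, as a shift and turn from the pose commanded when the call began, along the tool's axes at that moment; what a row does not reach only later rows make up. A row lasts 1/12 s, in which the tool goes at most 41.7 mm and 7.16 degrees, less where a joint would pass 70% of its speed; a pose out of reach is approached as far as the arm can. A call with a number of a shift or a turn outside -1 to 1 is refused whole. A call with a gripper value outside its range is refused whole. The fingers move at their own pace and stop on an object; the grip force is fixed at half the most. Time passes only in rows, so rows that repeat a pose let the fingers close. It gives the time, the measured TCP pose, the force and the opening at its end, in the units of the state.
- monitor.read_state(): the state, without advancing time (a new reading comes with each control period).
- vision.grab_frame(name): name is "side" or "top" or "wrist"; returns the picture (480x640x3 uint8, red, green, blue); there is no depth.
- vision.camera_model(name): a dict with "camera_matrix" (3x3 intrinsics, pixels), "xyz" and "orientation" of the camera in the world. Camera axes: x right, y down, z forward; pixel columns grow to the right and rows downward; lengths in mm; the calibration is good to about 2 mm. A picture is of the moment at which its call begins: read the wrist's pose just before it. camera_model takes no time and is no camera call; for the wrist camera it gives the pose at the moment of the call.
- arm.close_job(): hands the job in, once; it reports no verdict.
The state is a dict: "time": time; "joints": joint angles; "qvel": joint speeds; "tau": joint torques, N m; "tcp_pos": TCP position; "tcp_rot": TCP orientation; "ft_force": force on the tool from outside, world axes, zero at the start; "torque": the same for the moment, N m; "opening": finger opening in mm.
Only numpy, scipy, OpenCV 4.12 (cv2) and the standard library are available. Lean on these libraries where they do the work, as an engineer would, in place of code of your own. Each camera call takes 0.05 s, during which the arm holds its last target.

## Working session

There is one attempt and no reset: what is moved stays moved. The work goes in short steps, Python scripts to look and compute and a tool call to move; the robot and the scene stay as the last step left them, time stands still between calls to the robot, and variables do not carry over. Pictures are saved under pics/ and viewed, and the job is handed in when it is done.

Besides the shell and the picture viewer there is one more tool, called as name(argument=value, ...), one argument or row to a line, values as JSON. play_rows: Moves the arm, as the interface text tells. Shifts and turns lie within -1 to 1; 1 stands for 400 mm of shift or 45 degrees of turn. Its arguments: {"type":"object","properties":{"motion":{"type":"array","items":{"type":"array","items":{"type":"number"}}}},"required":["motion"]}

```bash
mkdir -p pics; python3 - <<'E'
from cell import monitor, vision, arm
import cv2
for n in("top","side"):
    im=vision.grab_frame(n); cv2.imwrite(f"pics/{n}0.png",im[:,:,::-1])
    print(n,vision.camera_model(n))
print(monitor.read_state())
E
```

```text
top {'camera_matrix': array([[459.58043843,   0.        , 324.1912412 ],
       [  0.        , 459.58043843, 233.08884891],
       [  0.        ,   0.        ,   1.        ]]), 'xyz': array([ 410.00386547,   34.27785285, 1117.15359302]), 'orientation': array([-174.07732077,    0.58986765,  -89.66214581])}
side {'camera_matrix': array([[440.82380269,   0.        , 318.01990976],
       [  0.        , 440.82380269, 246.64911214],
       [  0.        ,   0.        ,   1.        ]]), 'xyz': array([482.53226592, 628.14609858, 704.52028364]), 'orientation': array([-136.90092198,   -0.49860543, -176.16507017])}
{'time': 0.1, 'joints': array([ 6.01324561e+01,  3.02723956e+01,  8.21491328e+01, -1.29822348e-03,
        6.76889028e+01, -1.02280067e+01]), 'qvel': array([ 0.04300339, -0.09405087, -0.18941773, -0.01818359,  0.06567129,
       -0.05271128]), 'tau': array([-5.65889077e-04, -4.43303311e+01, -1.78586107e+01, -2.60711595e-04,
        3.89125751e-03,  1.51271644e-05]), 'tcp_pos': array([209.70473496, 588.04593486, 209.04435761]), 'tcp_rot': array([-1.79891111e+02, -1.84277839e-02,  1.60360939e+02]), 'ft_force': array([ 0.63349967,  0.41031813, -0.32529248]), 'torque': array([ 0.0097282 ,  0.04828563, -0.03770221]), 'opening': 85.18667734128412}
```

View pics/top0.png

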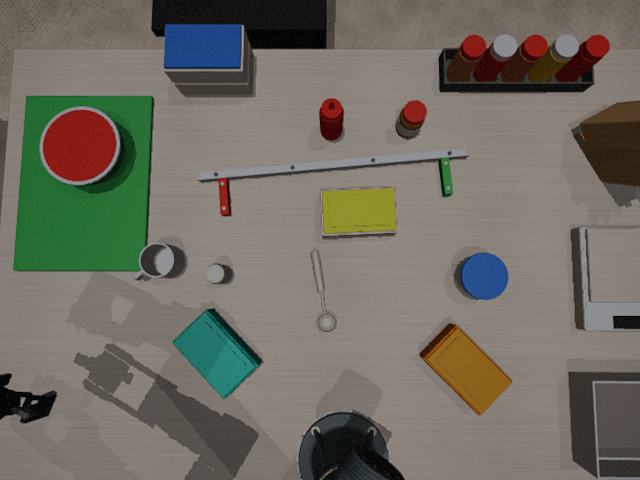

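View pics/side0.png

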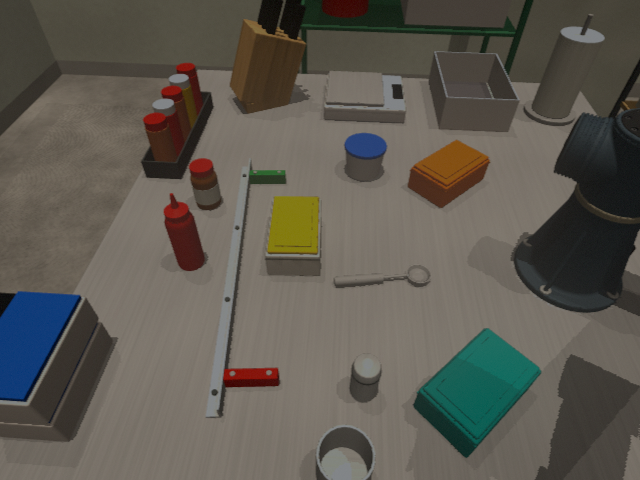

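The top view shows the yellow-lidded pan at (359,211). The look-alikes are the turquoise box at (217,353), the orange box at (466,368) and the blue-lidded box at (205,50). The green stop is on the right at (446,176), the red stop is on the left at (224,197), and the rail runs from (200,177) to (467,153). I choose the pan at (359,211). Next I'll measure it and check the choice in a crop.

```bash
cat > h.py <<'E'
from cell import monitor, vision, arm
import cv2, numpy as np
from scipy.spatial.transform import Rotation as R
def ray(n,pts,z,cm=None):
    cm=cm or vision.camera_model(n)
    K=np.array(cm["camera_matrix"]);Rm=R.from_euler('xyz',cm["orientation"],degrees=True).as_matrix()
    p=np.atleast_2d(pts).astype(float); d=np.c_[p,np.ones(len(p))]@np.linalg.inv(K).T@Rm.T
    c=np.array(cm["xyz"]); t=(z-c[2])/d[:,2]; return c+d*t[:,None]
def mask(im,lo,hi):
    return cv2.inRange(cv2.cvtColor(im,cv2.COLOR_RGB2HSV),lo,hi)
def blobs(m,amin=40):
    c,_=cv2.findContours(m,cv2.RETR_EXTERNAL,cv2.CHAIN_APPROX_NONE)
    return sorted([k for k in c if cv2.contourArea(k)>amin],key=cv2.contourArea,reverse=True)
def rect(n,c,z):
    P=ray(n,c[:,0,:],z)[:,:2].astype(np.float32)
    r=cv2.minAreaRect(P); b=cv2.boxPoints(r)
    e=b[1]-b[0],b[2]-b[1]; L=max(e,key=np.linalg.norm); W=min(e,key=np.linalg.norm)
    a=np.degrees(np.arctan2(L[1],L[0]))%180
    return np.round(r[0],1),np.round(np.linalg.norm(L),1),np.round(np.linalg.norm(W),1),np.round(a,2)
Y=((22,120,80),(35,255,255)); G=((50,120,50),(75,255,255)); RD=((0,170,80),(6,255,255))
E
python3 - <<'E'
from h import *
for n in("top","side"):
    im=vision.grab_frame(n)
    print(n)
    for c in blobs(mask(im,*Y),300)[:2]: print(" Y",rect(n,c,72),c.mean((0,1)))
    for c in blobs(mask(im,*G))[:4]: print(" G",rect(n,c,30),c.mean((0,1)))
    for c in blobs(mask(im,*RD))[:9]: print(" R",rect(n,c,30),c.mean((0,1)))
    if n=="top":
        cv2.imwrite("pics/crop.png",cv2.resize(im[140:260,190:480],None,fx=2.7,fy=2.7,interpolation=cv2.INTER_NEAREST)[:,:,::-1])
    else:
        cv2.imwrite("pics/crops.png",cv2.resize(im[150:420,190:440],None,fx=2.2,fy=2.2,interpolation=cv2.INTER_NEAREST)[:,:,::-1])
E
```

```text
top
 Y (array([571.3, -32.2]), np.float32(165.5), np.float32(98.1), np.float32(92.82)) [358.43693694 210.45495495]
 G (array([645.7, 628.4]), np.float32(429.0), np.float32(313.2), np.float32(0.04)) [ 83.29697987 182.98154362]
 G (array([ 662.6, -245.7]), np.float32(88.8), np.float32(19.5), np.float32(5.18)) [445.94047619 175.53571429]
 R (array([736.7, 645.8]), np.float32(173.8), np.float32(173.6), np.float32(136.6)) [ 78.84422111 145.11055276]
 R (array([ 991.3, -473.4]), np.float32(56.4), np.float32(54.7), np.float32(42.32)) [535.43548387  45.51612903]
 R (array([ 991.3, -320.7]), np.float32(57.0), np.float32(54.6), np.float32(90.01)) [474.171875  45.75    ]
 R (array([ 991.5, -624.4]), np.float32(55.1), np.float32(53.9), np.float32(176.99)) [597.2295082   45.36065574]
 R (array([ 822.2, -171.3]), np.float32(53.6), np.float32(53.2), np.float32(89.33)) [414.5      111.171875]
 R (array([825.9,  33.2]), np.float32(59.3), np.float32(49.6), np.float32(151.2)) [329.67741935 112.58064516]
 R (array([611.3, 289.2]), np.float32(89.2), np.float32(19.6), np.float32(5.92)) [223.36904762 195.5
[... 296 characters left out ...]
 np.float32(4.1)) [250.05645161 373.83064516]
 R (array([847.4, -90.9]), np.float32(53.6), np.float32(53.1), np.float32(70.6)) [175.20512821 208.91025641]
 R (array([ 832.4, -260. ]), np.float32(56.8), np.float32(54.3), np.float32(4.53)) [200.51923077 165.5       ]
 R (array([1020.7, -469.8]), np.float32(61.4), np.float32(59.9), np.float32(59.93)) [155.01851852 118.07407407]
 R (array([1020.3, -633. ]), np.float32(60.6), np.float32(57.5), np.float32(4.78)) [170.76744186  90.44186047]
 R (array([830. , -50.9]), np.float32(55.1), np.float32(35.8), np.float32(22.43)) [178.76923077 222.93846154]
 R (array([1021.6, -797. ]), np.float32(61.3), np.float32(59.6), np.float32(104.7)) [185.     66.625]
```

View pics/crop.png

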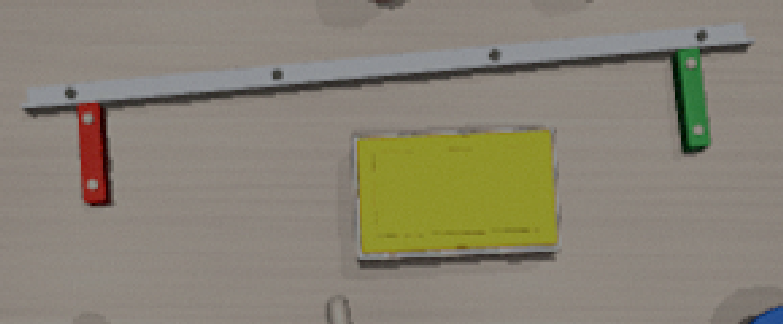

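View pics/crops.png

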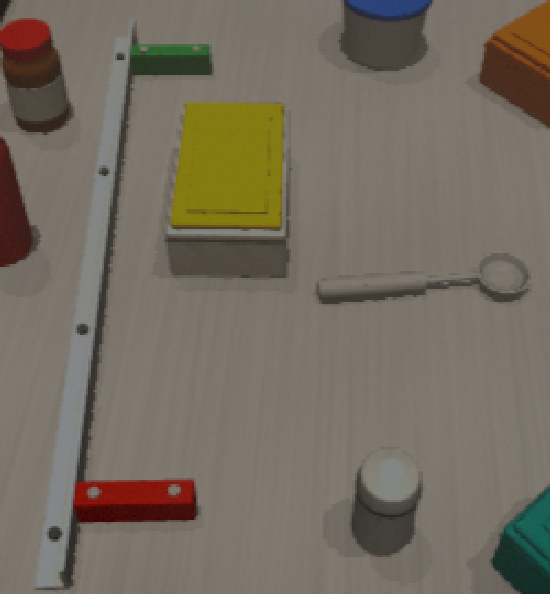

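The crop confirms the white pan with a yellow lid, and both views give consistent sizes. Next I'll locate the spoon and work out the first push.

```bash
cat >> h.py <<'E'
g=np.array([662.4,-245.0]); yaw=np.radians(5.5)
u=np.array([np.cos(yaw),np.sin(yaw)]); v=np.array([-u[1],u[0]])
def rf(p):  # rail-frame coordinates: x (0=face), s (along v, 98 = pan centre at green)
    d=np.asarray(p)[:2]-g; return np.round([d@u-45,d@v],1)
def W(x,s): return g+(x+45)*u+s*v
def delta(pos,yawdeg=None):
    s=monitor.read_state(); Rm=R.from_euler('xyz',s["tcp_rot"],degrees=True)
    sh=Rm.inv().apply(np.array(pos)-s["tcp_pos"])
    out=[np.round(sh/400,3)]
    if yawdeg is not None:
        t=R.from_euler('xyz',[180,0,yawdeg],degrees=True); out.append(np.round(np.degrees((Rm.inv()*t).as_rotvec())/45,3))
    return out
def st():
    s=monitor.read_state(); print("t",round(s["time"],2),"tcp",s["tcp_pos"].round(1),"rail",rf(s["tcp_pos"]),"rot",s["tcp_rot"].round(2),"F",s["ft_force"].round(2),"u,v",(s["ft_force"][:2]@u).round(2),(s["ft_force"][:2]@v).round(2),"T",s["torque"].round(2),"op",round(s["opening"],1),"j",s["joints"].round(1))
E
python3 - <<'E'
from h import *
print("spoon",ray("top",[(315,250),(320,290),(327,330),(336,322)],8)[:,:2].round(), ray("side",[(334,282),(430,274)],8)[:,:2].round())
print("rail near edge top", [rf(p) for p in ray("top",[(201,181),(330,172.5),(467,156)],30)])
P=W(-115.8,222.8); print(P, rf((571,-30)))
for x in(-200,): print(W(x,222))
w=W(-205,222); print(w, delta([*w,205],185.5))
st()
E
```

```text
spoon [[484.  68.]
 [388.  56.]
 [294.  38.]
 [313.  17.]] [[481.  72.]
 [286.  37.]]
rail near edge top [array([ -3.2, 587.9]), array([-11.1, 276. ]), array([ -1.3, -56.8])]
[570.57151549 -30.01160628] [-115.4  222.8]
[486.83583219 -38.8781356 ]
[481.8588512  -39.35736437] [array([-1.168, -1.249,  0.012]), array([-0.002, -0.001, -0.559])]
t 0.2 tcp [209.8 588.2 209.3] rail [-415.6  872.8] rot [-1.7992e+02 -2.0000e-02  1.6036e+02] F [-0.05 -0.09 -0.34] u,v -0.05 -0.09 T [-0.06 -0.01 -0.02] op 85.6 j [ 60.1  30.3  82.1   0.   67.7 -10.2]
```

play_rows(
  motion=[
    [-0.584,-0.625,0.006,0,0,-0.28,85],
    [-0.584,-0.625,0.006,0,0,-0.28,85],
    [-0.584,-0.625,0.006,0,0,-0.28,85],
    [-0.584,-0.625,0.006,0,0,-0.28,85],
    [-0.584,-0.625,0.006,0,0,-0.28,85],
    [-0.584,-0.625,0.006,0,0,-0.28,85],
    [-0.584,-0.625,0.006,0,0,-0.28,85],
    [-0.584,-0.625,0.006,0,0,-0.28,85],
    [-0.584,-0.625,0.006,0,0,-0.28,85],
    [-0.584,-0.625,0.006,0,0,-0.28,85],
  ],
)

```text
time: 1.03
tcp_pos: [347.1, 272.5, 207.6]
tcp_rot: [-180.0, -0.0, 172.7]
ft_force: [0.5, -0.1, 0.8]
opening: 84.9
```

```bash
python3 - <<'E'
from h import *
st(); print(delta([*W(-205,222),120],185.5))
E
```

```text
t 1.03 tcp [347.1 272.5 207.6] rail [-309.3  545.4] rot [-179.99   -0.    172.65] F [ 0.52 -0.13  0.83] u,v 0.5 -0.18 T [ 0.02  0.02 -0.01] op 84.9 j [ 23.6  16.3 107.5  -0.   56.2 -59.1]
[array([-0.434, -0.73 ,  0.219]), array([-0.   , -0.   , -0.286])]
```

play_rows(
  motion=[
    [-0.434,-0.73,0.02,0,0,-0.286,85],
    [-0.434,-0.73,0.02,0,0,-0.286,85],
    [-0.434,-0.73,0.02,0,0,-0.286,85],
    [-0.434,-0.73,0.02,0,0,-0.286,85],
    [-0.434,-0.73,0.02,0,0,-0.286,85],
    [-0.434,-0.73,0.02,0,0,-0.286,85],
    [-0.434,-0.73,0.02,0,0,-0.286,85],
    [-0.434,-0.73,0.219,0,0,-0.286,85],
    [-0.434,-0.73,0.219,0,0,-0.286,85],
    [-0.434,-0.73,0.219,0,0,-0.286,85],
  ],
)

```text
time: 1.87
tcp_pos: [483.6, -37.5, 117.3]
tcp_rot: [180.0, -0.1, -174.2]
ft_force: [-0.4, -0.2, 0.0]
opening: 85.2
```

```bash
python3 - <<'E'
from h import *
st(); print(delta([*W(-205,222),14],185.5))
for n in ("wrist","top"):
    im=vision.grab_frame(n); cv2.imwrite(f"pics/{n}1.png",im[:,:,::-1])
E
```

```text
t 1.87 tcp [483.6 -37.5 117.3] rail [-203.1  223.7] rot [ 1.7997e+02 -5.0000e-02 -1.7423e+02] F [-0.39 -0.16  0.05] u,v -0.4 -0.12 T [ 0.03 -0.01  0.02] op 85.2 j [ -17.7   28.   107.     0.    45.  -113.4]
[array([ 0.005, -0.004,  0.258]), array([ 0.001, -0.001,  0.006])]
```

View pics/wrist1.png

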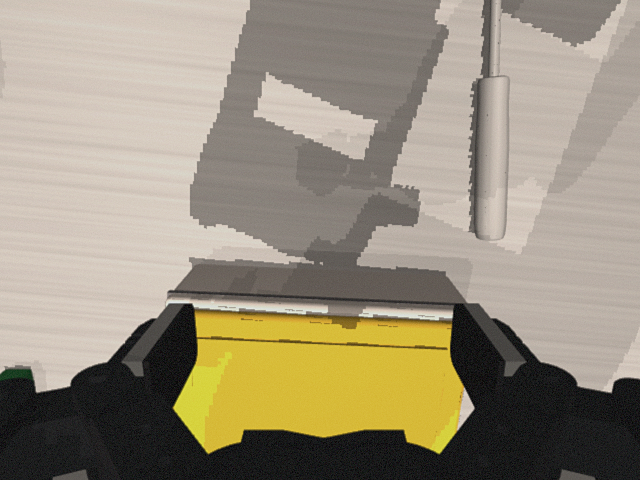

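View pics/top1.png

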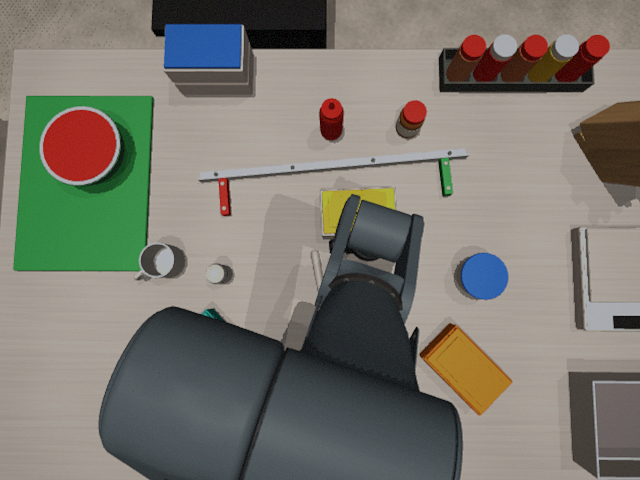

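```bash
python3 - <<'E'
from h import *
cm=vision.camera_model("wrist"); print({k:np.round(x,1) for k,x in cm.items()})
# pan near edge at 62 height and bottom
for z,px in((62,[(168,293),(465,305)]),(0,[(190,260),(447,270)])):
    for p in ray("wrist",px,z): print(z,p.round(1),rf(p))
print([ (p.round(0),rf(p)) for p in ray("wrist",[(490,238)],8)])
E
```

```text
{'camera_matrix': array([[430.7,   0. , 323.3],
       [  0. , 430.7, 234.7],
       [  0. ,   0. ,   1. ]]), 'xyz': array([413.4, -43.3, 280.8]), 'orientation': array([ 1.644e+02, -1.000e-01,  9.580e+01])}
62 [ 515.7 -118.    62. ] [-178.8  140.4]
62 [506.6  45.3  62. ] [-172.3  303.9]
0 [ 518.6 -124.3    0. ] [-176.6  134. ]
0 [508.2  53.1   0. ] [-169.9  311.5]
[(array([481.,  75.,   8.]), array([-195.4,  335.5]))]
```

play_rows(
  motion=[
    [0.015,-0.004,0.05,0,0,0,85],
    [0.015,-0.004,0.15,0,0,0,85],
    [0.015,-0.004,0.22,0,0,0,85],
    [0.015,-0.004,0.25,0,0,0,85],
    [0.015,-0.004,0.25,0,0,0,85],
  ],
)

```text
time: 2.38
tcp_pos: [475.4, -36.1, 18.5]
tcp_rot: [179.9, -0.2, -174.1]
ft_force: [0.8, -0.6, 0.3]
opening: 85.1
```

```bash
python3 - <<'E'
from h import *
st(); print(delta([*W(-192,222.5),13],185.5))
im=vision.grab_frame("side"); cv2.imwrite("pics/side2.png",im[:,:,::-1])
im=vision.grab_frame("wrist"); cv2.imwrite("pics/wrist2.png",im[:,:,::-1])
E
```

```text
t 2.38 tcp [475.4 -36.1  18.5] rail [-211.1  225.8] rot [ 179.87   -0.23 -174.05] F [ 0.79 -0.61  0.33] u,v 0.73 -0.69 T [ 0.04  0.04 -0.  ] op 85.1 j [ -17.8   38.7  111.2    0.    30.3 -113.8]
[array([-0.048, -0.009,  0.014]), array([ 0.003, -0.005,  0.01 ])]
```

View pics/side2.png

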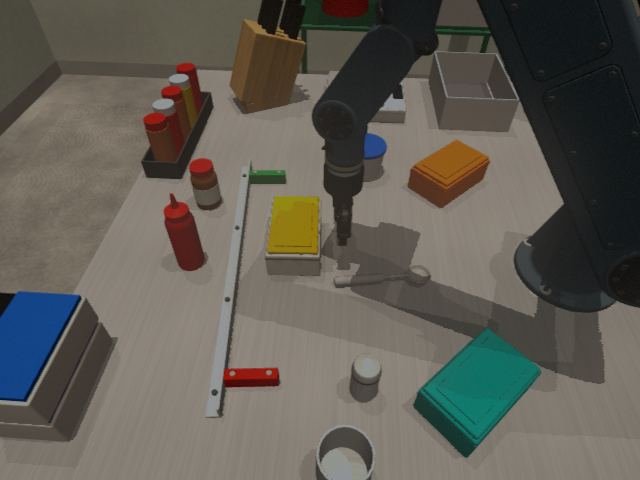

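View pics/wrist2.png

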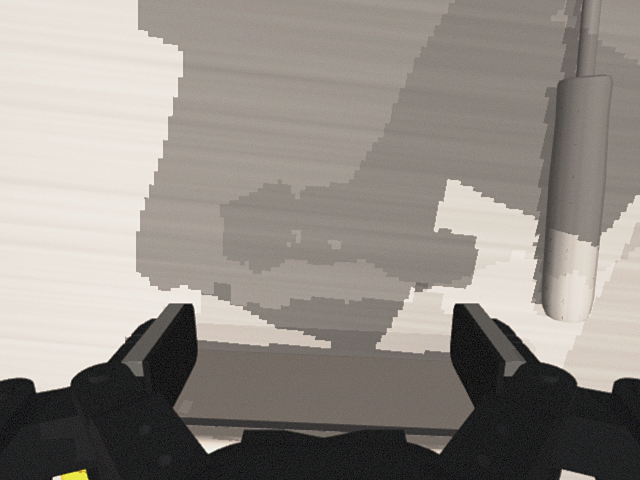

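play_rows(
  motion=[
    [-0.015,0,0.004,0,0,0.01,85],
    [-0.03,-0.004,0.008,0,0,0.01,85],
    [-0.045,-0.008,0.01,0,0,0.01,85],
    [-0.06,-0.008,0.01,0,0,0.01,85],
    [-0.075,-0.008,0.01,0,0,0.01,85],
    [-0.09,-0.008,0.01,0,0,0.01,85],
    [-0.105,-0.008,0.01,0,0,0.01,85],
    [-0.12,-0.008,0.01,0,0,0.01,85],
    [-0.135,-0.008,0.01,0,0,0.01,85],
    [-0.15,-0.008,0.01,0,0,0.01,85],
  ],
)

```text
time: 3.32
tcp_pos: [536.8, -35.5, 15.8]
tcp_rot: [180.0, -0.1, -174.6]
ft_force: [-2.4, -0.9, 1.7]
opening: 85.0
```

```bash
cat >> h.py <<'E'
def pan(n,im=None):
    im=vision.grab_frame(n) if im is None else im
    for c in blobs(mask(im,*Y),200)[:3]:
        r=rect(n,c,72); print(n,"Y",r,"rail",rf(r[0]))
    return im
E
python3 - <<'E'
from h import *
st(); im=pan("side"); cv2.imwrite("pics/side3.png",im[:,:,::-1])
print(delta([*W(-120,222.5),13],185.5))
E
```

```text
t 3.32 tcp [536.8 -35.5  15.8] rail [-150.   220.6] rot [ 1.7998e+02 -6.0000e-02 -1.7461e+02] F [-2.38 -0.85  1.68] u,v -2.45 -0.62 T [-0.05  0.37 -0.04] op 85.0 j [ -15.7   41.1  102.6   -0.    36.4 -111.1]
side Y (array([600.3, -21.5]), np.float32(170.2), np.float32(97.0), np.float32(95.37)) rail [-85.4 228.4]
[array([-0.069,  0.006,  0.008]), array([-0.001,  0.003, -0.003])]
```

View pics/side3.png

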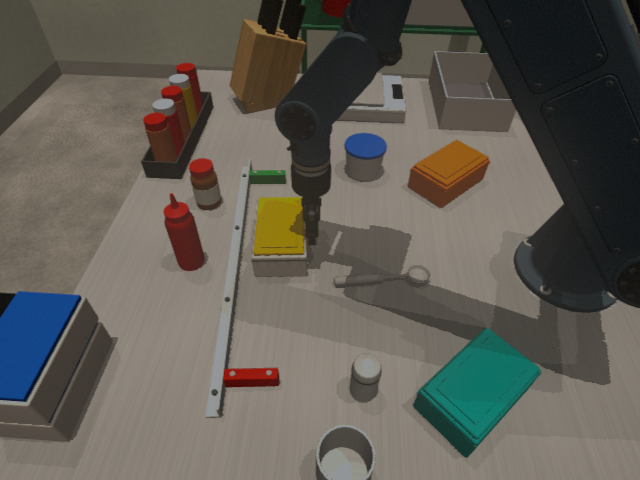

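The pan has turned parallel to the rail (95.4°) with about 31 mm left to go, at a push force of about 2.5 N.

play_rows(
  motion=[
    [-0.01,0,0.002,0,0,-0.002,85],
    [-0.02,0,0.004,0,0,-0.002,85],
    [-0.03,0,0.004,0,0,-0.002,85],
    [-0.04,0,0.004,0,0,-0.002,85],
    [-0.05,0,0.004,0,0,-0.002,85],
    [-0.058,0,0.004,0,0,-0.002,85],
    [-0.063,0,0.004,0,0,-0.002,85],
    [-0.066,0,0.004,0,0,-0.002,85],
    [-0.069,0,0.004,0,0,-0.002,85],
  ],
)

```text
time: 4.12
tcp_pos: [564.2, -33.1, 14.3]
tcp_rot: [180.0, -0.0, -174.5]
ft_force: [-1.4, -0.3, -0.7]
opening: 85.1
```

```bash
python3 - <<'E'
from h import *
st(); pan("side")
E
```

```text
t 4.12 tcp [564.2 -33.1  14.3] rail [-122.4  220.3] rot [ 1.8000e+02 -2.0000e-02 -1.7453e+02] F [-1.44 -0.33 -0.73] u,v -1.46 -0.19 T [-0.09  0.16 -0.01] op 85.1 j [ -14.7   42.4   98.6   -0.    39.  -110.1]
side Y (array([627. , -19.5]), np.float32(170.2), np.float32(98.3), np.float32(95.39)) rail [-58.6 227.9]
```

Steps of 1 mm from here, watching the force.

play_rows(
  motion=[
    [-0.0025,0,0,0,0,0,85],
    [-0.005,0,0,0,0,0,85],
    [-0.0075,0,0,0,0,0,85],
    [-0.01,0,0,0,0,0,85],
  ],
)

```text
time: 4.5
tcp_pos: [568.2, -32.7, 14.3]
tcp_rot: [180.0, -0.0, -174.5]
ft_force: [-1.2, 0.8, 0.0]
opening: 84.9
```

```bash
python3 - <<'E'
from h import *
st()
E
```

```text
t 4.5 tcp [568.2 -32.7  14.3] rail [-118.5  220.3] rot [ 1.8000e+02 -1.0000e-02 -1.7453e+02] F [-1.21  0.82  0.04] u,v -1.13 0.94 T [-0.09  0.25  0.02] op 84.9 j [ -14.5   42.5   98.     0.    39.4 -110. ]
```

play_rows(
  motion=[
    [-0.0025,0,0,0,0,0,85],
    [-0.005,0,0,0,0,0,85],
  ],
)

```text
time: 4.67
tcp_pos: [568.3, -32.7, 14.3]
tcp_rot: [180.0, -0.2, -174.5]
ft_force: [-6.8, -3.8, 5.0]
opening: 84.9
```

play_rows(
  motion=[
    [-0.0025,0,0,0,0,0,85],
    [-0.005,0,0,0,0,0,85],
  ],
)

```text
time: 4.83
tcp_pos: [568.2, -32.6, 14.3]
tcp_rot: [179.9, -0.5, -174.5]
ft_force: [-10.1, -4.1, 6.3]
opening: 84.9
```

```bash
python3 - <<'E'
from h import *
st(); im=pan("side"); cv2.imwrite("pics/s4.png",cv2.resize(im[150:350,190:390],None,fx=3,fy=3,interpolation=cv2.INTER_NEAREST)[:,:,::-1])
im=pan("top"); cv2.imwrite("pics/t4.png",cv2.resize(im[140:260,270:480],None,fx=3.5,fy=3.5,interpolation=cv2.INTER_NEAREST)[:,:,::-1])
E
```

```text
t 4.83 tcp [568.2 -32.6  14.3] rail [-118.4  220.5] rot [ 179.94   -0.48 -174.49] F [-10.05  -4.09   6.34] u,v -10.4 -3.11 T [-0.73  1.57 -0.18] op 84.9 j [ -14.5   42.7   97.6   -0.2   40.2 -109.8]
side Y (array([631.6, -19.1]), np.float32(170.2), np.float32(97.3), np.float32(95.4)) rail [-54.  227.8]
top Y (array([628. ,  38.6]), np.float32(98.5), np.float32(44.1), np.float32(0.42)) rail [-52.1 285.6]
```

View pics/s4.png

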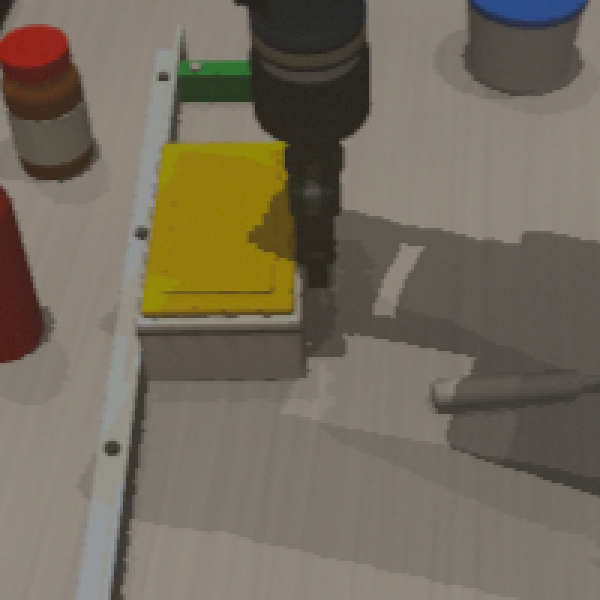

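View pics/t4.png

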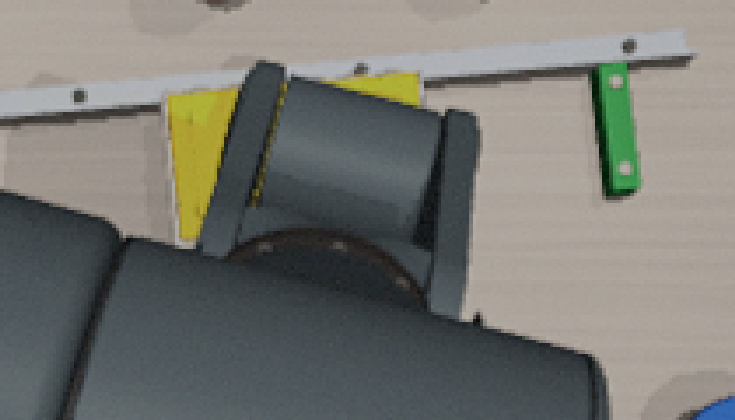

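The pan is flat on the rail: centre at −54.0 mm, angle 95.4° against the rail's 95.5°, contact force about 10 N. Next I'll back off, rise and turn to reach the left end.

play_rows(
  motion=[
    [0.02,0,0,0,0,0,85],
    [0.06,0,0,0,0,0,85],
    [0.08,0,0,0,0,0,85],
    [0.08,0,-0.1,0,0,0,80],
    [0.08,0,-0.2,0,0,0.1,70],
    [0.08,0,-0.29,0,0,0.3,60],
    [0.08,0,-0.29,0,0,0.45,50],
    [0.08,0,-0.29,0,0,0.6,50],
    [0.08,0,-0.29,0,0,0.75,50],
    [0.08,0,-0.29,0,0,0.9,50],
  ],
)

```text
time: 5.77
tcp_pos: [541.3, -35.5, 131.1]
tcp_rot: [179.9, 0.2, 144.8]
ft_force: [-0.1, -1.0, 0.6]
opening: 49.9
```

```bash
python3 - <<'E'
from h import *
st(); print(delta([*W(-60,360),130],95.5)); pan("side"); pan("top")
E
```

```text
t 5.77 tcp [541.3 -35.5 131.1] rail [-145.4  220.1] rot [1.7991e+02 1.7000e-01 1.4480e+02] F [-0.07 -0.97  0.57] u,v -0.16 -0.96 T [0.04 0.05 0.01] op 49.9 j [-15.6  30.1  98.5   0.   51.2 -70.4]
[array([0.066, 0.404, 0.003]), array([0.003, 0.003, 1.095])]
side Y (array([631.5, -19.1]), np.float32(169.7), np.float32(98.0), np.float32(95.07)) rail [-54.1 227.8]
top Y (array([628. ,  32.8]), np.float32(98.6), np.float32(55.7), np.float32(0.42)) rail [-52.6 279.8]
```

play_rows(
  motion=[
    [0.066,0.404,0.003,0,0,0.99,50],
    [0.066,0.404,0.003,0,0,0.99,50],
    [0.066,0.404,0.003,0,0,0.99,50],
    [0.066,0.404,0.003,0,0,0.99,50],
    [0.066,0.404,0.003,0,0,0.99,50],
    [0.066,0.404,0.003,0,0,0.99,50],
    [0.066,0.404,0.003,0,0,0.99,50],
    [0.066,0.404,0.003,0,0,0.99,50],
  ],
)

```text
time: 6.53
tcp_pos: [611.2, 113.1, 128.9]
tcp_rot: [180.0, -0.0, 100.8]
ft_force: [-1.1, -1.0, -0.5]
opening: 50.2
```

```bash
python3 - <<'E'
from h import *
st(); print(delta([*W(-60,350),14],95.5)); 
im=pan("top"); cv2.imwrite("pics/t5.png",im[:,:,::-1])
E
```

```text
t 6.53 tcp [611.2 113.1 128.9] rail [-61.6 361.3] rot [ 1.7997e+02 -1.0000e-02  1.0080e+02] F [-1.1  -1.05 -0.53] u,v -1.19 -0.94 T [-0.05  0.   -0.02] op 50.2 j [  0.2  35.5  86.8   0.   57.6 -10.6]
[array([-0.029,  0.001,  0.287]), array([ 0.001, -0.   ,  0.118])]
top Y (array([632.5, -23.9]), np.float32(165.1), np.float32(98.2), np.float32(95.49)) rail [-53.6 222.9]
```

View pics/t5.png

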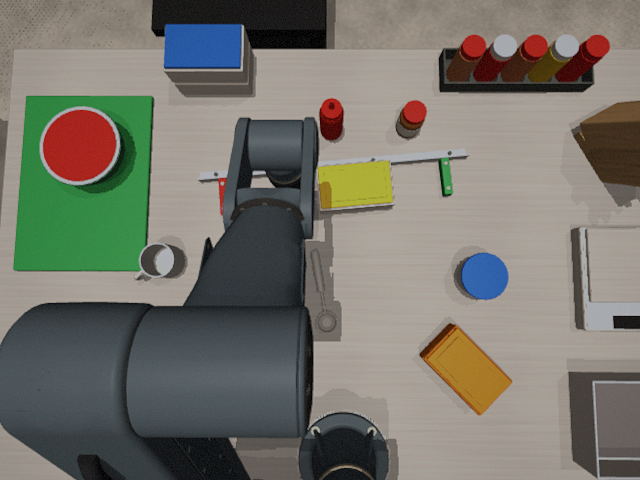

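The pan lies flat at 95.5°, and the hand is clear beyond its left end. Next is the descent.

play_rows(
  motion=[
    [-0.016,0.002,0.08,0,0,0.118,50],
    [-0.016,0.002,0.17,0,0,0.118,50],
    [-0.016,0.002,0.25,0,0,0.118,50],
    [-0.016,0.002,0.285,0,0,0.118,50],
    [-0.016,0.002,0.285,0,0,0.118,50],
  ],
)

```text
time: 7.0
tcp_pos: [609.7, 105.7, 11.1]
tcp_rot: [-179.5, -0.1, 95.4]
ft_force: [-0.6, 0.2, 1.2]
opening: 50.0
```

```bash
python3 - <<'E'
from h import *
st(); print(delta([*W(-60,300),14],95.5)); 
im=pan("side"); cv2.imwrite("pics/s6.png",im[:,:,::-1])
E
```

```text
t 7.0 tcp [609.7 105.7  11.1] rail [-63.8 354.1] rot [-1.7955e+02 -5.0000e-02  9.5430e+01] F [-0.58  0.22  1.22] u,v -0.55 0.27 T [ 0.    0.02 -0.01] op 50.0 j [-0.5 45.2 90.2  0.  45.1 -5.9]
[array([-0.135,  0.01 , -0.007]), array([-0.01 , -0.001, -0.002])]
side Y (array([595.5, -38. ]), np.float32(137.4), np.float32(21.9), np.float32(96.5)) rail [-91.8 212.5]
```

View pics/s6.png

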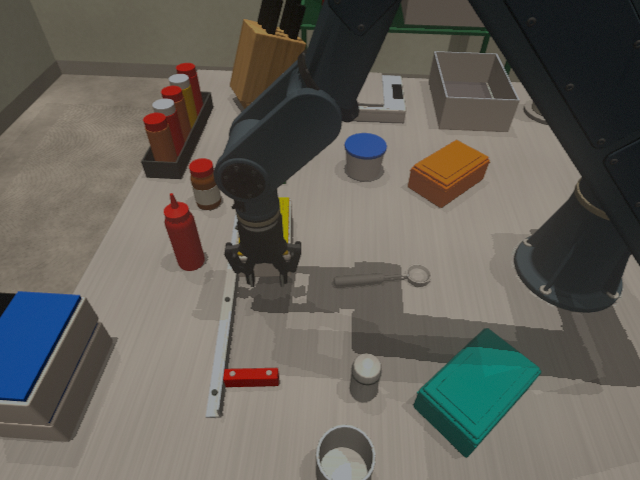

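play_rows(
  motion=[
    [-0.0175,0,-0.004,-0.01,0,0,50],
    [-0.035,0.001,-0.006,-0.01,0,0,50],
    [-0.0525,0.002,-0.006,-0.01,0,0,50],
    [-0.07,0.003,-0.006,-0.01,0,0,50],
    [-0.0875,0.004,-0.006,-0.01,0,0,50],
    [-0.105,0.005,-0.006,-0.01,0,0,50],
    [-0.1225,0.006,-0.006,-0.01,0,0,50],
    [-0.14,0.007,-0.006,-0.01,0,0,50],
    [-0.1575,0.008,-0.006,-0.01,0,0,50],
    [-0.175,0.009,-0.006,-0.01,0,0,50],
  ],
)

```text
time: 7.88
tcp_pos: [622.5, 36.4, 17.4]
tcp_rot: [179.6, -0.0, 95.3]
ft_force: [-1.2, 3.2, 1.3]
opening: 50.1
```

```bash
python3 - <<'E'
from h import *
st(); print(delta([*W(-60,196),14],95.5)); 
im=pan("top"); cv2.imwrite("pics/t7.png",cv2.resize(im[130:260,270:480],None,fx=3.5,fy=3.5,interpolation=cv2.INTER_NEAREST)[:,:,::-1])
E
```

```text
t 7.88 tcp [622.5  36.4  17.4] rail [-57.8 283.9] rot [ 1.7962e+02 -3.0000e-02  9.5310e+01] F [-1.23  3.2   1.34] u,v -0.92 3.3 T [0.43 0.18 0.03] op 50.1 j [ -7.   44.7  90.    0.2  44.9 -12.4]
[array([-0.22 , -0.005,  0.008]), array([ 0.008, -0.001, -0.004])]
top Y (array([638.3, -88. ]), np.float32(111.9), np.float32(98.1), np.float32(94.89)) rail [-53.9 158.6]
```

View pics/t7.png

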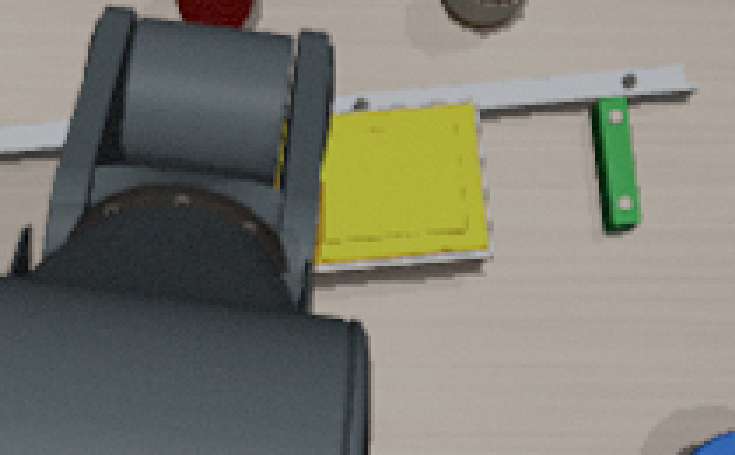

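play_rows(
  motion=[
    [-0.0175,0,0.003,0,0,0,50],
    [-0.035,0,0.003,0,0,0,50],
    [-0.0525,0,0.003,0,0,0,50],
    [-0.07,0,0.003,0,0,0,50],
    [-0.0875,0,0.003,0,0,0,50],
    [-0.105,0,0.003,0,0,0,50],
    [-0.12,0,0.003,0,0,0,50],
    [-0.135,0,0.003,0,0,0,50],
    [-0.15,0,0.003,0,0,0,50],
    [-0.165,0,0.003,0,0,0,50],
  ],
)

```text
time: 8.77
tcp_pos: [629.0, -29.5, 16.2]
tcp_rot: [179.6, -0.0, 95.3]
ft_force: [-0.9, 1.6, -0.2]
opening: 50.0
```

```bash
python3 - <<'E'
from h import *
st(); print(delta([*W(-60,196),14],95.5)); 
im=pan("top"); cv2.imwrite("pics/t8.png",cv2.resize(im[130:260,290:500],None,fx=3.5,fy=3.5,interpolation=cv2.INTER_NEAREST)[:,:,::-1])
E
```

```text
t 8.77 tcp [629.  -29.5  16.2] rail [-57.6 217.7] rot [179.56  -0.    95.3 ] F [-0.92  1.64 -0.24] u,v -0.75 1.73 T [ 0.25  0.01 -0.02] op 50.0 j [-12.9  45.1  89.2   0.2  45.3 -18.3]
[array([-0.054, -0.006,  0.005]), array([ 0.01 , -0.   , -0.004])]
top Y (array([ 645.2, -164.3]), np.float32(98.4), np.float32(90.4), np.float32(5.14)) rail [-54.4  82. ]
```

View pics/t8.png

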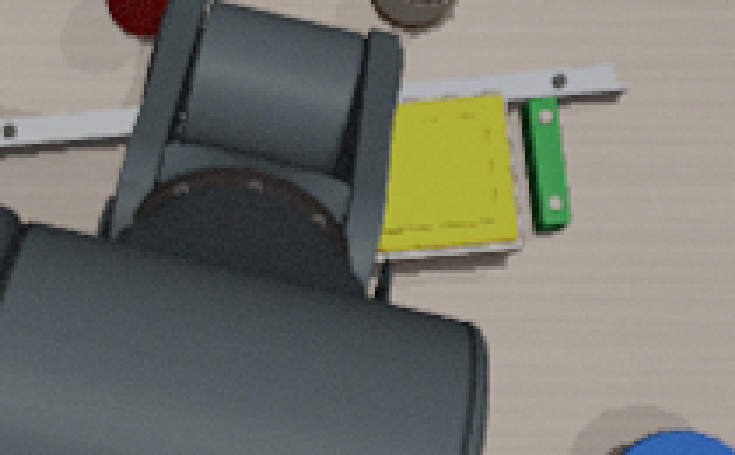

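play_rows(
  motion=[
    [-0.0075,0,0.002,0,0,0,50],
    [-0.015,0,0.002,0,0,0,50],
    [-0.0225,0,0.002,0,0,0,50],
    [-0.0275,0,0.002,0,0,0,50],
    [-0.0325,0,0.002,0,0,0,50],
  ],
)

```text
time: 9.23
tcp_pos: [630.4, -41.8, 15.7]
tcp_rot: [179.5, -0.0, 95.3]
ft_force: [0.7, 2.7, 1.1]
opening: 49.9
```

play_rows(
  motion=[
    [-0.0025,0,0,0,0,0,50],
    [-0.005,0,0,0,0,0,50],
    [-0.0075,0,0,0,0,0,50],
  ],
)

```text
time: 9.48
tcp_pos: [630.6, -44.8, 15.6]
tcp_rot: [179.5, -0.0, 95.3]
ft_force: [-0.6, 3.0, 1.5]
opening: 50.2
```

```bash
python3 - <<'E'
from h import *
st(); pan("top")
E
```

```text
t 9.48 tcp [630.6 -44.8  15.6] rail [-57.4 202.4] rot [179.54  -0.    95.31] F [-0.59  2.98  1.48] u,v -0.3 3.03 T [ 0.36 -0.    0.02] op 50.2 j [-14.3  45.3  88.8   0.2  45.5 -19.7]
top Y (array([ 646.8, -182.8]), np.float32(98.1), np.float32(86.2), np.float32(5.29)) rail [-54.6  63.4]
```

play_rows(
  motion=[
    [-0.0025,0,0,0,0,0,50],
    [-0.005,0,0,0,0,0,50],
    [-0.0075,0,0,0,0,0,50],
  ],
)

```text
time: 9.78
tcp_pos: [630.8, -47.8, 15.5]
tcp_rot: [179.6, -0.0, 95.3]
ft_force: [-0.4, 2.6, 2.9]
opening: 50.1
```

play_rows(
  motion=[
    [-0.0025,0,0,0,0,0,50],
    [-0.005,0,0,0,0,0,50],
  ],
)

```text
time: 9.95
tcp_pos: [631.0, -49.9, 15.5]
tcp_rot: [179.6, -0.0, 95.3]
ft_force: [0.1, 2.5, 1.5]
opening: 50.1
```

play_rows(
  motion=[
    [-0.0025,0,0,0,0,0,50],
    [-0.005,0,0,0,0,0,50],
  ],
)

```text
time: 10.12
tcp_pos: [631.2, -51.9, 15.5]
tcp_rot: [179.6, -0.0, 95.3]
ft_force: [0.4, 3.4, 2.5]
opening: 50.2
```

play_rows(
  motion=[
    [-0.0025,0,0,0,0,0,50],
    [-0.005,0,0,0,0,0,50],
  ],
)

```text
time: 10.28
tcp_pos: [630.9, -52.1, 15.5]
tcp_rot: [179.6, -0.2, 95.3]
ft_force: [-0.5, 10.5, 4.0]
opening: 50.2
```

play_rows(
  motion=[
    [-0.0025,0,0,0,0,0,50],
    [-0.005,0,0,0,0,0,50],
  ],
)

```text
time: 10.45
tcp_pos: [630.6, -52.2, 15.6]
tcp_rot: [179.6, -0.3, 95.3]
ft_force: [-0.2, 16.1, 5.0]
opening: 50.0
```

```bash
python3 - <<'E'
from h import *
st(); im=pan("top"); cv2.imwrite("pics/t9.png",cv2.resize(im[130:260,290:500],None,fx=3.5,fy=3.5,interpolation=cv2.INTER_NEAREST)[:,:,::-1])
E
```

```text
t 10.45 tcp [630.6 -52.2  15.6] rail [-58.2 195. ] rot [179.64  -0.31  95.3 ] F [-0.16 16.11  5.  ] u,v 1.38 16.05 T [ 2.38 -0.09  0.43] op 50.0 j [-15.   45.3  88.6   0.6  45.9 -20.7]
top Y (array([ 647.3, -192.4]), np.float32(98.5), np.float32(82.0), np.float32(5.01)) rail [-55.   53.8]
```

View pics/t9.png

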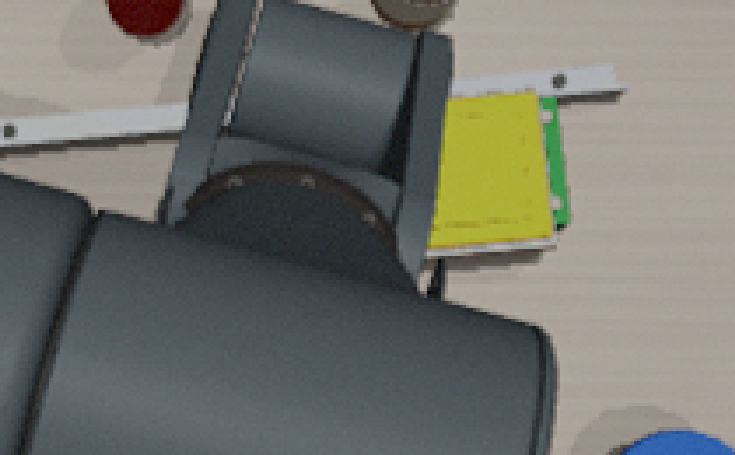

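The pan has reached the green stop: motion halted and the force rose to 16 N. I'll back off, rise and check how flush it is.

play_rows(
  motion=[
    [0.02,0,0,0,0,0,50],
    [0.06,0,0,0,0,0,50],
    [0.09,0,0,0,0,0,50],
    [0.11,0,-0.08,0,0,0,50],
    [0.13,0,-0.18,0,0,0,50],
    [0.13,0,-0.28,0,0,0,50],
    [0.22,-0.1,-0.3,0,0,-0.15,60],
    [0.3,-0.2,-0.3,0,0,-0.3,75],
    [0.3,-0.3,-0.3,0,0,-0.45,85],
    [0.3,-0.37,-0.3,0,0,-0.6,85],
  ],
)

```text
time: 11.33
tcp_pos: [473.9, 51.8, 134.8]
tcp_rot: [179.5, 0.3, 122.8]
ft_force: [-1.4, -0.7, 0.5]
opening: 85.2
```

```bash
python3 - <<'E'
from h import *
st(); im=pan("top"); cv2.imwrite("pics/t10.png",cv2.resize(im[110:260,290:500],None,fx=3.5,fy=3.5,interpolation=cv2.INTER_NEAREST)[:,:,::-1])
im=pan("side"); cv2.imwrite("pics/s10.png",cv2.resize(im[130:330,170:400],None,fx=3,fy=3,interpolation=cv2.INTER_NEAREST)[:,:,::-1])
print(delta([*W(-140,100),120],185.5))
E
```

```text
t 11.33 tcp [473.9  51.8 134.8] rail [-204.2  313.5] rot [179.54   0.28 122.81] F [-1.36 -0.72  0.45] u,v -1.42 -0.59 T [-0.01  0.02  0.05] op 85.2 j [-7.300e+00  2.560e+01  1.077e+02  1.000e-01  4.620e+01 -4.020e+01]
top Y (array([ 643.5, -150.3]), np.float32(166.5), np.float32(98.2), np.float32(95.49)) rail [-54.7  96.1]
side Y (array([ 642.1, -142.7]), np.float32(170.4), np.float32(98.0), np.float32(95.32)) rail [-55.4 103.8]
[array([-0.567, -0.075,  0.028]), array([-0.003, -0.014, -1.399])]
```

View pics/t10.png

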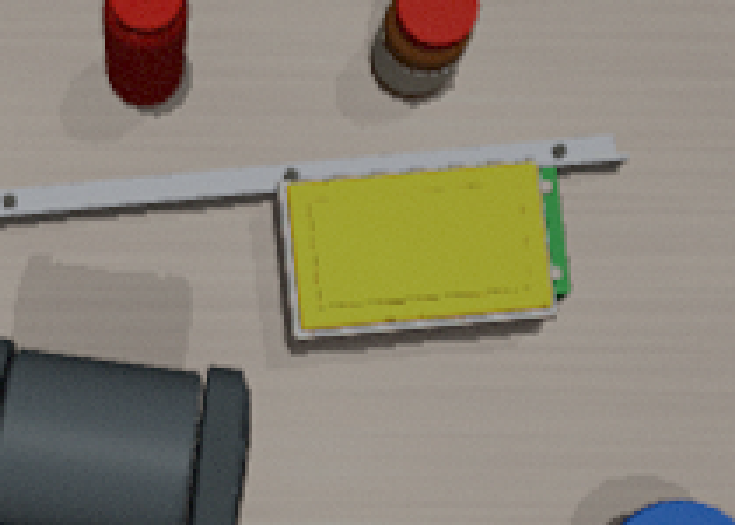

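View pics/s10.png

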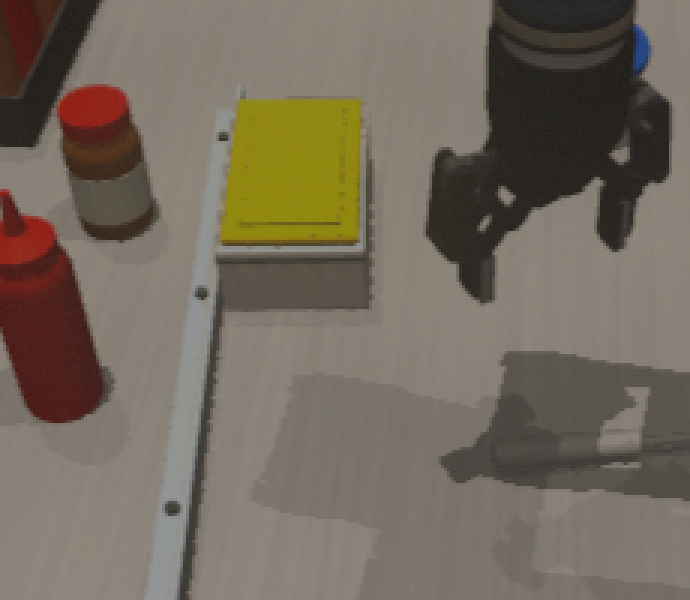

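The pan is flat on the stop, but it may sit about 1 mm off the rail (−55 mm against −54 mm). I'll reseat it with a light push toward the rail.

play_rows(
  motion=[
    [-0.1,-0.05,0,0,0,-0.15,85],
    [-0.2,-0.1,0,0,0,-0.3,85],
    [-0.3,-0.1,0,0,0,-0.45,85],
    [-0.4,-0.11,0,0,0,-0.6,85],
    [-0.5,-0.11,0,0,0,-0.75,85],
    [-0.55,-0.11,0,0,0,-0.9,85],
    [-0.55,-0.11,0,0,0,-1,85],
    [-0.55,-0.11,0,0,0,-1,85],
  ],
)

```text
time: 12.1
tcp_pos: [556.8, -161.5, 134.5]
tcp_rot: [179.9, 0.5, 167.2]
ft_force: [-0.3, 0.4, -0.5]
opening: 85.0
```

```bash
python3 - <<'E'
from h import *
st(); print(delta([*W(-150,100),60],185.5))
E
```

```text
t 12.1 tcp [ 556.8 -161.5  134.5] rail [-142.1   93.2] rot [179.9    0.47 167.2 ] F [-0.33  0.44 -0.51] u,v -0.29 0.47 T [ 0.07  0.02 -0.02] op 85.0 j [ -27.3   32.1   93.2    0.3   54.2 -104.7]
[array([0.026, 0.01 , 0.186]), array([ 0.   ,  0.011, -0.407])]
```

play_rows(
  motion=[
    [0.03,0.01,0,0,0.011,-0.15,85],
    [0.03,0.01,0,0,0.011,-0.3,85],
    [0.03,0.01,0,0,0.011,-0.407,85],
    [0.03,0.01,0.05,0,0.011,-0.407,85],
    [0.03,0.01,0.15,0,0.011,-0.407,85],
    [0.03,0.01,0.23,0,0.011,-0.407,85],
    [0.03,0.01,0.28,0,0.011,-0.407,85],
    [0.03,0.01,0.297,0,0.011,-0.407,85],
    [0.03,0.01,0.297,0,0.011,-0.407,85],
  ],
)

```text
time: 12.85
tcp_pos: [543.9, -151.1, 14.2]
tcp_rot: [179.8, -0.3, -174.4]
ft_force: [0.5, 0.2, 0.2]
opening: 84.6
```

```bash
python3 - <<'E'
from h import *
st(); print(delta([*W(-120,100),14],185.5)); pan("side")
E
```

```text
t 12.85 tcp [ 543.9 -151.1   14.2] rail [-153.9  104.8] rot [ 179.77   -0.3  -174.41] F [0.53 0.18 0.16] u,v 0.54 0.13 T [ 0.    0.02 -0.01] op 84.6 j [-2.690e+01  4.240e+01  9.840e+01  1.000e-01  3.950e+01 -1.225e+02]
[array([-0.085, -0.012, -0.   ]), array([ 0.005, -0.007,  0.002])]
side Y (array([ 642.2, -143. ]), np.float32(169.8), np.float32(97.9), np.float32(95.35)) rail [-55.3 103.5]
```

play_rows(
  motion=[
    [-0.015,-0.004,0,0.005,-0.007,0.002,85],
    [-0.03,-0.006,0,0.005,-0.007,0.002,85],
    [-0.045,-0.008,0,0.005,-0.007,0.002,85],
    [-0.06,-0.008,0,0.005,-0.007,0.002,85],
    [-0.07,-0.008,0,0.005,-0.007,0.002,85],
    [-0.075,-0.008,0,0.005,-0.007,0.002,85],
    [-0.08,-0.008,0,0.005,-0.007,0.002,85],
  ],
)

```text
time: 13.48
tcp_pos: [578.5, -152.9, 16.1]
tcp_rot: [-179.8, 0.3, -174.5]
ft_force: [0.1, -0.4, 0.5]
opening: 85.2
```

play_rows(
  motion=[
    [-0.0025,-0.0005,0,0,0,0,85],
    [-0.005,-0.001,0,0,0,0,85],
  ],
)

```text
time: 13.65
tcp_pos: [579.1, -152.9, 15.8]
tcp_rot: [-179.9, 0.2, -174.5]
ft_force: [-2.5, 0.2, 0.9]
opening: 84.9
```

play_rows(
  motion=[
    [-0.0025,-0.0005,0,0,0,0,85],
    [-0.005,-0.001,0,0,0,0,85],
  ],
)

```text
time: 13.82
tcp_pos: [580.0, -152.8, 15.7]
tcp_rot: [-180.0, 0.0, -174.5]
ft_force: [-5.3, -0.9, 4.3]
opening: 85.1
```

play_rows(
  motion=[
    [-0.0025,-0.0005,0,0,0,0,85],
  ],
)

```text
time: 13.9
tcp_pos: [580.0, -152.7, 15.6]
tcp_rot: [180.0, -0.1, -174.5]
ft_force: [-8.6, -0.3, 6.3]
opening: 85.3
```

```bash
python3 - <<'E'
from h import *
st(); pan("side")
E
```

```text
t 13.9 tcp [ 580.  -152.7   15.6] rail [-118.2   99.8] rot [ 1.8000e+02 -9.0000e-02 -1.7447e+02] F [-8.56 -0.34  6.35] u,v -8.55 0.48 T [-0.3  1.2 -0.2] op 85.3 j [-2.540e+01  4.380e+01  9.330e+01 -1.000e-01  4.290e+01 -1.209e+02]
side Y (array([ 643.8, -143.8]), np.float32(168.1), np.float32(96.9), np.float32(95.41)) rail [-53.8 102.5]
```

play_rows(
  motion=[
    [0.02,0,0,0,0,0,85],
    [0.06,0,0,0,0,0,85],
    [0.1,0,0,0,0,0,85],
    [0.1,0,-0.1,0,0,0,85],
    [0.1,0,-0.2,0,0,0,75],
    [0.1,0.1,-0.28,0,0,0,60],
    [0.1,0.2,-0.28,0,0,0.15,50],
    [0.1,0.3,-0.28,0,0,0.3,50],
    [0.1,0.4,-0.28,0,0,0.45,50],
    [0.1,0.5,-0.28,0,0,0.6,50],
  ],
)

```text
time: 14.78
tcp_pos: [525.2, 32.2, 128.0]
tcp_rot: [179.9, 0.5, 159.0]
ft_force: [0.9, -0.5, 0.2]
opening: 50.1
```

```bash
python3 - <<'E'
from h import *
st(); im=pan("top"); cv2.imwrite("pics/t11.png",cv2.resize(im[110:260,290:500],None,fx=3.5,fy=3.5,interpolation=cv2.INTER_NEAREST)[:,:,::-1])
for c in blobs(mask(im,*G))[1:3]: print(" G",rect("top",c,30))
im=pan("side"); cv2.imwrite("pics/s11.png",cv2.resize(im[130:330,170:400],None,fx=3,fy=3,interpolation=cv2.INTER_NEAREST)[:,:,::-1])
print(delta([*W(-58,240),130],95.5))
E
```

```text
t 14.78 tcp [525.2  32.2 128. ] rail [-155.   289.1] rot [179.94   0.5  159.03] F [ 0.86 -0.5   0.17] u,v 0.81 -0.58 T [ 0.01 -0.   -0.02] op 50.1 j [-8.600e+00  2.930e+01  1.012e+02 -1.000e-01  4.900e+01 -7.760e+01]
top Y (array([ 644.6, -149.7]), np.float32(167.3), np.float32(98.2), np.float32(95.5)) rail [-53.6  96.6]
 G (array([ 663.5, -250.7]), np.float32(86.4), np.float32(9.4), np.float32(5.18))
side Y (array([ 643. , -142.6]), np.float32(170.5), np.float32(98.3), np.float32(95.41)) rail [-54.5 103.8]
[array([-0.279, -0.011, -0.005]), array([0.005, 0.005, 1.425])]
```

View pics/t11.png

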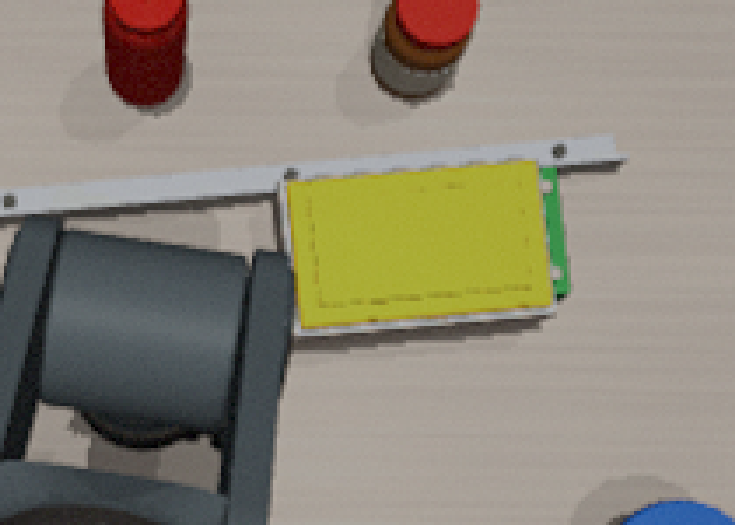

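View pics/s11.png

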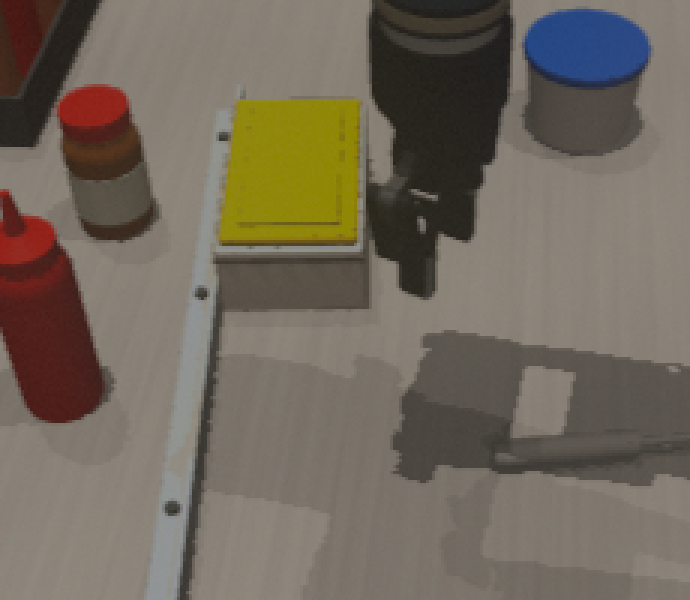

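Both views agree to within a millimetre. I'll finish with a very light confirming touch on the end, biased toward the rail.

play_rows(
  motion=[
    [-0.05,0.01,0,0,0,0.15,50],
    [-0.1,0.02,0,0,0,0.3,50],
    [-0.16,0.02,0,0,0,0.45,50],
    [-0.2,0.02,0,0,0,0.6,50],
    [-0.25,0,0,0,0,0.75,50],
    [-0.27,-0.01,0,0,0,0.9,50],
    [-0.27,-0.01,0,0,0,1,50],
    [-0.27,-0.01,0,0,0,1,50],
  ],
)

```text
time: 15.55
tcp_pos: [625.5, -12.6, 127.6]
tcp_rot: [179.7, 0.3, 114.3]
ft_force: [1.0, 0.1, -0.3]
opening: 49.9
```

```bash
python3 - <<'E'
from h import *
st(); print(delta([*W(-60,235),14],95.5)); pan("side")
E
```

```text
t 15.55 tcp [625.5 -12.6 127.6] rail [-59.5 234.9] rot [179.7    0.29 114.29] F [ 0.96  0.11 -0.31] u,v 0.96 0.01 T [ 0.01 -0.01  0.01] op 49.9 j [-11.3  35.7  86.6  -0.1  57.3 -35.6]
[array([ 0.002, -0.003,  0.284]), array([0.008, 0.005, 0.417])]
side Y (array([ 641.3, -134.1]), np.float32(147.1), np.float32(97.6), np.float32(94.14)) rail [-55.4 112.4]
```

play_rows(
  motion=[
    [0.005,-0.003,0,0.008,0.005,0.15,50],
    [0.005,-0.003,0,0.008,0.005,0.3,50],
    [0.005,-0.003,0,0.008,0.005,0.417,50],
    [0.005,-0.003,0.08,0.008,0.005,0.417,50],
    [0.005,-0.003,0.17,0.008,0.005,0.417,50],
    [0.005,-0.003,0.25,0.008,0.005,0.417,50],
    [0.005,-0.003,0.28,0.008,0.005,0.417,50],
    [0.005,-0.003,0.28,0.008,0.005,0.417,50],
  ],
)

```text
time: 16.27
tcp_pos: [620.1, -9.5, 12.6]
tcp_rot: [-179.5, -0.1, 95.7]
ft_force: [-0.9, 0.0, -0.4]
opening: 50.2
```

```bash
python3 - <<'E'
from h import *
st(); print(delta([*W(-60,201),15],95.5)); pan("top")
E
```

```text
t 16.27 tcp [620.1  -9.5  12.6] rail [-64.5 238.5] rot [-1.795e+02 -1.300e-01  9.572e+01] F [-0.88  0.   -0.38] u,v -0.87 0.09 T [ 0.03 -0.01  0.01] op 50.2 j [-11.2  45.2  89.9  -0.   45.5 -16.9]
[array([-0.094,  0.011, -0.006]), array([-0.011, -0.003,  0.005])]
top Y (array([ 645.6, -162.2]), np.float32(142.2), np.float32(98.4), np.float32(95.5)) rail [-53.8  84. ]
```

play_rows(
  motion=[
    [-0.02,0.002,-0.004,-0.01,0,0.005,50],
    [-0.04,0.003,-0.004,-0.01,0,0.005,50],
    [-0.06,0.004,-0.004,-0.01,0,0.005,50],
    [-0.075,0.004,-0.004,-0.01,0,0.005,50],
    [-0.085,0.005,-0.004,-0.01,0,0.005,50],
    [-0.093,0.006,-0.004,-0.01,0,0.005,50],
    [-0.098,0.006,-0.004,-0.01,0,0.005,50],
  ],
)

```text
time: 16.9
tcp_pos: [629.6, -49.5, 17.8]
tcp_rot: [179.6, 0.0, 95.4]
ft_force: [-0.5, 0.4, 0.1]
opening: 49.9
```

play_rows(
  motion=[
    [-0.0025,0.001,0,0,0,0,50],
    [-0.005,0.002,0,0,0,0,50],
  ],
)

```text
time: 17.07
tcp_pos: [630.1, -50.5, 17.4]
tcp_rot: [179.7, -0.0, 95.4]
ft_force: [0.1, 0.2, 0.6]
opening: 50.2
```

play_rows(
  motion=[
    [-0.0025,0.001,0,0,0,0,50],
    [-0.005,0.002,0,0,0,0,50],
  ],
)

```text
time: 17.23
tcp_pos: [631.1, -52.1, 17.3]
tcp_rot: [179.7, -0.0, 95.4]
ft_force: [-1.2, 2.4, 1.9]
opening: 49.8
```

```bash
python3 - <<'E'
from h import *
st()
E
```

```text
t 17.23 tcp [631.1 -52.1  17.3] rail [-57.6 195. ] rot [ 1.7969e+02 -4.0000e-02  9.5430e+01] F [-1.24  2.37  1.87] u,v -1.01 2.47 T [0.61 0.14 0.12] op 49.8 j [-14.9  45.2  88.5   0.2  46.  -20.5]
```

play_rows(
  motion=[
    [-0.0025,0.001,0,0,0,0,50],
  ],
)

```text
time: 17.32
tcp_pos: [631.1, -52.1, 17.3]
tcp_rot: [179.7, -0.1, 95.4]
ft_force: [-0.4, 5.3, 1.9]
opening: 50.0
```

play_rows(
  motion=[
    [-0.0025,0.001,0,0,0,0,50],
  ],
)

```text
time: 17.4
tcp_pos: [631.1, -52.1, 17.4]
tcp_rot: [179.8, -0.2, 95.4]
ft_force: [-1.7, 8.3, 3.5]
opening: 50.1
```

```bash
python3 - <<'E'
from h import *
st()
E
```

```text
t 17.4 tcp [631.1 -52.1  17.4] rail [-57.7 195. ] rot [179.8   -0.22  95.4 ] F [-1.73  8.34  3.53] u,v -0.93 8.47 T [1.26 0.17 0.2 ] op 50.1 j [-15.   45.2  88.4   0.4  46.3 -20.6]
```

The end is seated: the stop reacts at the same position, and the hand is pressing slightly toward the rail. Retreating now.

play_rows(
  motion=[
    [0.015,0,0,0,0,0,50],
    [0.05,0,0,0,0,0,50],
    [0.1,0,0,0,0,0,50],
    [0.12,0,-0.08,0,0,0,50],
    [0.14,0,-0.18,0,0,0,50],
    [0.16,-0.05,-0.28,0,0,0,50],
    [0.25,-0.12,-0.35,0,0,0,50],
    [0.35,-0.2,-0.4,0,0,0,50],
    [0.42,-0.25,-0.4,0,0,0,50],
    [0.48,-0.28,-0.4,0,0,0,50],
  ],
)

```text
time: 18.23
tcp_pos: [503.4, 123.9, 178.4]
tcp_rot: [179.5, 0.0, 95.3]
ft_force: [1.1, 0.5, 0.9]
opening: 50.2
```

```bash
python3 - <<'E'
from h import *
st(); im=pan("top"); cv2.imwrite("pics/t12.png",im[:,:,::-1])
im=pan("side"); cv2.imwrite("pics/s12.png",im[:,:,::-1])
E
```

```text
t 18.23 tcp [503.4 123.9 178.4] rail [-167.9  382.4] rot [1.7945e+02 2.0000e-02 9.5340e+01] F [1.08 0.45 0.86] u,v 1.11 0.35 T [ 0.06 -0.02 -0.05] op 50.2 j [ 1.5 24.3 99.6  0.  55.5 -3.9]
top Y (array([ 644.6, -150.2]), np.float32(166.5), np.float32(98.2), np.float32(95.5)) rail [-53.6  96.1]
side Y (array([ 643.5, -142.6]), np.float32(170.4), np.float32(97.1), np.float32(95.34)) rail [-54.  103.7]
```

View pics/t12.png

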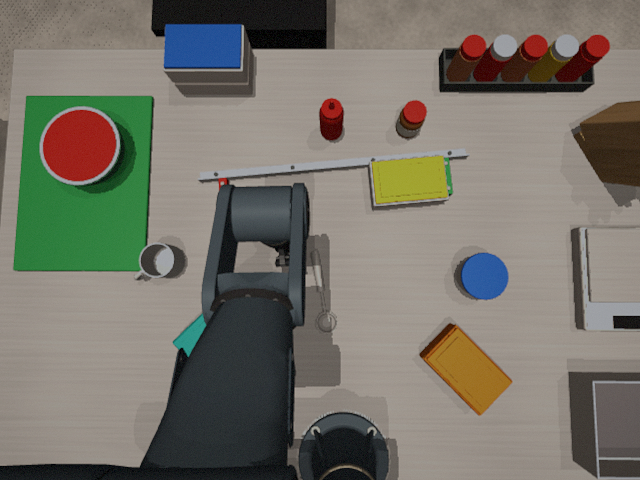

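View pics/s12.png

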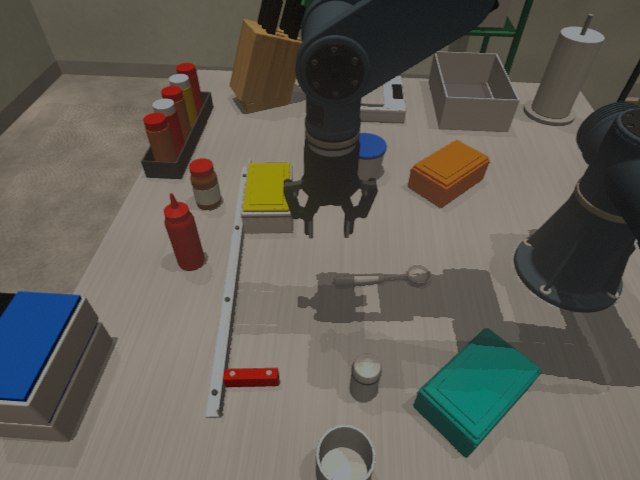

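The pan at (410,180) in the top view is flush with the rail and the green stop. The spoon, shaker, mug, deli tub, bottle and jar are where they started. I'll let the arm settle, then hand in.

play_rows(
  motion=[
    [0,0,0,0,0,0,50],
    [0,0,0,0,0,0,50],
    [0,0,0,0,0,0,50],
  ],
)

```text
time: 18.58
tcp_pos: [505.3, 122.2, 176.4]
tcp_rot: [179.6, 0.0, 95.4]
ft_force: [0.4, 0.2, 0.3]
opening: 50.3
```

```bash
python3 -c "
from h import *
st(); print(arm.close_job())"
```

```text
t 18.58 tcp [505.3 122.2 176.4] rail [-166.2  380.6] rot [1.7961e+02 1.0000e-02 9.5370e+01] F [0.4  0.19 0.28] u,v 0.41 0.15 T [-0.01 -0.04  0.03] op 50.3 j [ 1.3 24.7 99.4  0.  55.5 -4.1]
the job is handed in; nothing more can be done
None
```

The yellow-lidded pan is against both the rail and the green stop, and I handed the job in at 18.6 s with the hand clear. I pushed it flat to the rail with the open fingertips, then slid it along to the green stop. The end push had drawn it about 1 mm off the rail, so I gave it a light push back to the rail and a final light push on the end.

- **Rail:** the last pictures put the pan's centre at −53.6 mm (top camera) and −54.0 mm (side camera), where −54 is flush. It lies at 95.3–95.5°, against 95.5° for the rail.
- **Green stop:** the two cameras disagree along the rail, at 96.1 mm and 103.7 mm, where 98 is flush. They differed by about 5 mm from the first measurement, so I relied on contact. Both end pushes halted at the same point, and the second showed about 8 N with no movement.
- **Forces and surroundings:** the highest reading was about 17 N, the wrist force during the first end push. In the last pictures the other objects look to be where they started.

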